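# Feel the plate gap with a taper gauge

### The job

Take the tapered steel gauge by its black handle, lift it up and off its hook, and slide its blade straight down, upright, into the slot between the two sprung metal plates of the plate stand until it drags snugly, with both plates pushed back about 2 mm each; go gently and do not force it deeper. Finish while still holding the gauge in the gripper at that depth: do not let go. Leave the bottles and the beaker where they stand.

Things in the scene. Friction and masses are not known exactly. Their poses are not given: they have to be found in the camera images.
- gauge_grip (a point): Centre of the black handle of the taper gauge, a loose flat steel tool, 172 mm tall, about 110 g, hanging upright on the hook's peg. Axes: z up along the tool, x across its thickness, y across its width. Handle: 14 mm thick (x), 30 mm wide (y), 44 mm tall (z).
- gauge_eye (a point): Roof of the gauge's closed eye, resting on the peg, 41 mm below gauge_grip, same axes. The steel frame round the eye is 12 mm thick (x), 34 mm wide; the eye opens along x and is 22 mm wide, 30 mm tall. Hanging, the gauge can be raised 10 to 20 mm, then drawn off level along the peg's free direction by 45 mm or more.
- gauge_tip (a point): Lower end of the gauge's blade, on its centre line, 150 mm straight below gauge_grip, same axes. The blade, below the frame, is 22 mm wide (y) and 75 mm long: a symmetric wedge, 2.5 mm thick (x) at the tip and 1.4 mm thicker for every 10 mm above it.
- peg (a point): Top of the middle of the steel peg of the hook stand (fixed; white foot 130 x 90 mm), a level 7 mm round bar with its top 150 mm above the bench. It runs along the stand's x; its free end points to -x, 32 mm from here, and is upturned, rising 7 mm above the peg's top. The post, 12 mm thick, is 45 mm away to +x and no higher than the peg.
- mouth (a point): Middle of the plate stand (fixed; white deck 150 x 110 mm, 12 mm thick), at the height of the slot's upper edges, 92 mm above the bench. Axes: x crosses the slot (the plates face each other along x), y runs along the slot, z up. The slot's true centre is midway between edge_a and edge_b, up to 1 mm from here.
- edge_a (a point): Middle of the upper inner edge of aluminium plate a, on the slot's +x side, 92 mm above the bench, axes as mouth. The plate is upright, 4 mm thick, 70 mm wide (y), and reaches down to 5 mm above the deck. Above the edge a lead-in lip leans outwards 35 degrees from vertical, its top 107 mm above the bench. The slot at rest is 4.5 to 7.5 mm wide.
- edge_b (a point): The same for plate b, on the slot's -x side.
- plate_a (a joint): How far plate a is pushed back (away from the slot), m; 0 at rest, stop at 0.010. Its spring gives 2 N per mm. While it slides down, a centred blade, bearing on both upper edges, resists with some 2.5 N for each mm by which both plates are pushed back (2 to 3.2 N as friction varies); once it stops, the felt force falls but it stays where it is.
- plate_b (a joint): The same for plate b, pushed the other way.
- amber_bottle: Bystander: brown glass reagent bottle with stopper, 68 mm diameter, 140 mm tall; origin at the centre of its underside, z up.
- beaker: Bystander: clear glass beaker, 66 mm diameter, 80 mm tall; origin at the centre of its underside, z up.
- wash_bottle: Bystander: white plastic bottle with red cap, 60 mm diameter, 130 mm tall; origin at the centre of its underside, z up.
There are look-alikes about, which are no part of the job. Leave any red look-alike of the part that bears mouth alone. What is shaped like the part that bears gauge_grip but red is not meant.

How it is judged:
On the way, in this order (a step that is already met when the one before it is completed fails the run):
1. the gauge is held by the fingers, off the hook, well clear of the peg (contact force between the fingers and gauge above 1 N and distance between gauge_eye and peg above 0.04 m and contact force between gauge and hook below 0.05 N and height (world z) of gauge_tip above 0.03 m), for 0.1 s.
2. the upright blade stands between the plates, dragging on both (contact force between the fingers and gauge above 1 N and angle between gauge_tip's own z axis and vertical below 0.175 rad and z of gauge_tip in the frame of mouth between -0.078 and -0.008 m and y of gauge_tip in the frame of mouth between -0.035 and 0.035 m and value of joint plate_a between 0.0005 and 0.0038 m and contact force between gauge and plate_a above 0.4 N and value of joint plate_b between 0.0005 and 0.0038 m and contact force between gauge and plate_b above 0.4 N), for 0.3 s.
At the end, for the whole second after the job is handed in: The gauge, gripped by the fingers, is upright within 10 degrees, at rest, its tip 8 to 78 mm below the slot's edge, touching both plates, each pushed back 0.5 to 3.8 mm, and neither deck nor hook. Bottles and beaker are within 25 mm of their starts (all of step 2 and linear speed of gauge below 0.01 m/s and contact force between gauge and stand below 0.05 N and contact force between gauge and hook below 0.05 N and distance of each of amber_bottle, beaker, wash_bottle from where it was at the start of the episode below 0.025 m); the arm keeps its last pose, push and grip.
It fails at once if a plate is forced back by more than 5.5 mm (value of joint any of plate_a, plate_b above 0.0055 m).
It fails at once if a bottle or the beaker is shifted by more than 25 mm or tipped (distance of any of amber_bottle, beaker, wash_bottle from where it was at the start of the episode above 0.025 m or angle between any of amber_bottle, beaker, wash_bottle's own z axis and vertical above 0.3 rad).
It also fails if it takes over 48 s, if anything falls off the work surface, if the arm or the gripper's body presses on something with over 40 N, if the wrist force passes 120 N, or if a joint passes its speed limit or range.

### The arm

A 7-joint arm with a two-finger parallel gripper is mounted at the origin on the work surface. World frame = base frame: x ahead of the robot, y to its left, z up, the work surface at z = 0. Lengths are in m, angles in rad, forces in N, time in s.
With the tool pointing down it reaches from about 0.4 to 0.85 m from the base axis. Payload 10.4 kg.
Tool frame: the origin (TCP) lies midway between the tips of the shut fingers; the grasp point (between the pads) lies 19 mm behind it; z points along the fingers, x is the direction in which the jaws open and shut, and the axes are right-handed (so a half turn about z gives the same grasp; the last joint's range is limited). The gripper opens to 85 mm and grips with 20 to 120 N. Pads are 22 mm wide; open, the fingers measure 114 mm over their backs; the gripper's body (76 mm by 85 mm) begins 54 mm behind the grasp point. The pads swing forward as they close: fully open they stand 13 mm farther back than shut.
Start: joints at [-1.157, 0.332, -0.065, 1.46, 0.022, 1.35, -0.088], TCP at [0.264, 0.566, 0.231] pointing down, gripper open.
Joint ranges: [-2.6, 2.6], [-0.5, 2.12], [-1.47, 1.34], [0.16, 2.42], [-1.27, 4.41], [0.06, 2.06], [-2.6, 2.6]. Speed limits (rad/s): [2.22, 2.22, 2.79, 2.79, 3.14, 3.14, 3.14].

### API

Orientations are given as a unit quaternion [x, y, z, w].
In Python, from workcell import monitor, eyes, ticket, models gives the robot as it stands.
- The arm moves only by the tool servo_tool, never from a script. Its argument "motion" is a list of rows, each a list of 7 numbers: the opening, from 0 (shut) to 1 (fully open), then the shift along the tool's x, y, z in m, then the turn, a rotation vector about the tool's x, y, z in degrees. In form: [[fingers, tx, ty, tz, rx, ry, rz], ...]. A call has 1 to 20 rows; each row is the pose to reach, as a shift and turn from the pose commanded when the call began, along the tool's axes at that moment; what a row does not reach only later rows make up. A row lasts 1/8 s, in which the tool goes at most 62.5 mm and 10.7 degrees, less where a joint would pass 70% of its speed; a pose out of reach is approached as far as the arm can. A call with a gripper value outside its range is refused whole. The fingers move at their own pace and stop on an object; "grip_force" is the grip in N (left out, the last holds). Time passes only in rows, so rows that repeat a pose let the fingers close. It gives the time, the measured TCP pose, the force and the opening at its end, in the units of the state.
- monitor.get_obs(): the state, without advancing time (a new reading comes with each control period).
- eyes.camera(name): name is "scene" or "top" or "wrist"; returns (picture, depth): 384x512x3 uint8, blue, green, red; 384x512 float32, m along the optical axis (not along the pixel's ray), 0 where there is no reading.
- eyes.camera_info(name): a dict with "intrinsics" (3x3 intrinsics, pixels), "extrinsics" (4x4, takes a point from world to camera coordinates); the wrist camera has in their place "tool_from_camera" (4x4, takes a point from camera to tool coordinates, whose origin is the TCP and whose axes are the tool frame's). Camera axes: x right, y down, z forward; pixel columns grow to the right and rows downward; lengths in m; the calibration is good to about 2 mm. The wrist camera is an equidistant fisheye: a pixel r from the principal point sees the ray r / f radians off the axis. A picture is of the moment at which its call begins: read the wrist's pose just before it. camera_info takes no time and is no camera call.
- ticket.hand_in(): hands the job in, once; it reports no verdict.
Trained networks look in the newest picture that a camera, given by its name, has taken for a name from the list of things; names that differ only in an ending like _2 or _b are one class to them, and where a whole thing is asked for, a point or a joint stands for the part that bears it (a point fixed in the world has none). Each returns a list of dicts, best first, with "confidence" (0 to 1); they miss things now and then, are a little off and sometimes report something else, mostly with a low value. They report only what shows in the picture. A call takes as long as a camera call. They do not tell look-alikes from the thing itself.
- models.boxes_of(camera, thing): "point" ([x, y, z] in m, in the coordinates of the camera as it stood for that picture, good to about 4 mm: the middle of the surface that is visible of it).
The state is a dict: "clock": time; "joint_pos": joint angles; "joint_velocities": joint speeds; "tau": joint torques, N m; "position": TCP position; "ee_rot": TCP orientation; "ft_force": force on the tool from outside, world axes, zero at the start; "torque": the same for the moment, N m; "grip_width": opening from 0.0 (shut) to 1.0 (fully open).
Only numpy, scipy, OpenCV 4.12 (cv2) and the standard library are available. Lean on these libraries where they do the work, as an engineer would, in place of code of your own. Each camera call takes 0.05 s, during which the arm holds its last target. There are 200 camera calls.

## Working session

There is one attempt and no reset: what is moved stays moved. The work goes in short steps, Python scripts to look and compute and a tool call to move; the robot and the scene stay as the last step left them, time stands still between calls to the robot, and variables do not carry over. Pictures are saved under pics/ and viewed, about 8 in all and at most 12, crops included, and the job is handed in when it is done.

Besides the shell and the picture viewer there is one more tool, called after "Request:" by a JSON object that holds its "method" and its "body", one argument or row to a line. servo_tool: Moves the arm, as the interface text tells. Its arguments: {"type":"object","properties":{"motion":{"type":"array"},"grip_force":{"type":"number"}},"required":["motion"]}

```bash
mkdir -p pics; cat > h.py <<'E'
import numpy as np, cv2
from workcell import monitor, eyes, ticket, models
from scipy.spatial.transform import Rotation as R
def snap(n,f=None):
    o=monitor.get_obs(); p,d=eyes.camera(n)
    if f: cv2.imwrite('pics/'+f,p)
    return o,p,d
def ext(n,o=None):
    i=eyes.camera_info(n)
    if n!='wrist': return np.linalg.inv(np.array(i['extrinsics']))
    T=np.eye(4);T[:3,:3]=R.from_quat(o['ee_rot']).as_matrix();T[:3,3]=o['position']
    return T@np.array(i['tool_from_camera'])
def find(n,t,o=None):
    T=ext(n,o)
    return [(round(b['confidence'],2),np.round((T@np.r_[b['point'],1])[:3],4)) for b in models.boxes_of(n,t)]
def cloud(n,d,o=None):
    i=eyes.camera_info(n);K=np.array(i['intrinsics']);T=ext(n,o)
    v,u=np.mgrid[:d.shape[0],:d.shape[1]]
    x=(u-K[0,2])/K[0,0];y=(v-K[1,2])/K[1,1]
    if n=='wrist':
        r=np.hypot(x,y)+1e-9;s=np.tan(np.minimum(r,1.5))/r;x=x*s;y=y*s
    P=np.stack([x*d,y*d,d],-1)
    W=P@T[:3,:3].T+T[:3,3]; W[d<=0]=np.nan
    return W
E
python3 - <<'E'
from h import *
o=monitor.get_obs();print({k:np.round(v,3) for k,v in o.items()})
ims=[]
for c in ['scene','top']:
    o,p,d=snap(c);ims.append(p);np.save(c+'.npy',d);cv2.imwrite('pics/%s0.png'%c,p)
    print(c,np.round(ext(c),3).tolist(),eyes.camera_info(c)['intrinsics'])
    for t in ['gauge_grip','gauge_eye','gauge_tip','peg','mouth','edge_a','plate_a','amber_bottle','beaker','wash_bottle']:
        print(t,[(a,b.tolist()) for a,b in find(c,t,o)])
E
```

```text
{'clock': np.float64(0.0), 'joint_pos': array([-1.157,  0.333, -0.065,  1.461,  0.022,  1.35 , -0.089]), 'joint_velocities': array([-0.001,  0.   ,  0.001,  0.001, -0.001,  0.001,  0.   ]), 'tau': array([-1.0000e-03, -6.2545e+01,  4.8000e-02, -3.9161e+01,  1.6000e-02,
        1.0000e-02,  0.0000e+00]), 'position': array([0.264, 0.566, 0.231]), 'ee_rot': array([ 0.844,  0.537, -0.001,  0.   ]), 'ft_force': array([ 0.29 , -0.252,  0.366]), 'torque': array([ 0.035, -0.026,  0.005]), 'grip_width': np.float64(0.999)}
scene [[-0.849, 0.393, -0.354, 0.92], [0.528, 0.612, -0.588, 0.664], [-0.015, -0.686, -0.727, 0.861], [0.0, 0.0, 0.0, 1.0]] [[362.55189893   0.         256.83165003]
 [  0.         362.55189893 182.61137554]
 [  0.           0.           1.        ]]
gauge_grip [(0.68, [0.5087, -0.2432, 0.1495]), (0.58, [0.344, -0.2341, 0.0121])]
gauge_eye [(0.85, [0.5015, -0.2375, 0.1517]), (0.73, [0.3404, -0.2336, 0.0145]), (0.23, [0.7565, 0.1258, 0.0847])]
gauge_tip [(0.73, [0.5073, -0.238, 0.1516]), (0.62, [0.3409, -0.2343, 0.0143])]
peg [(0.91, [0.5503, -0.2307, 0.0129])]
mouth [(0.97, [
[... 636 characters left out ...]
           1.        ]]
gauge_grip [(0.68, [0.338, -0.2412, 0.0113]), (0.61, [0.4968, -0.2424, 0.2074])]
gauge_eye [(0.74, [0.3409, -0.2375, 0.0153]), (0.47, [0.4734, 0.2477, 0.1019])]
gauge_tip [(0.77, [0.3402, -0.2401, 0.0157]), (0.45, [0.5006, -0.2369, 0.2067])]
peg [(0.78, [0.5308, -0.2325, 0.009])]
mouth [(0.91, [0.5464, 0.448, 0.0126]), (0.83, [0.4751, 0.2426, 0.0076]), (0.2, [0.4702, 0.2486, 0.0987])]
edge_a [(0.5, [0.4872, 0.2511, 0.0978]), (0.42, [0.4748, 0.252, 0.1029])]
plate_a [(0.58, [0.4965, 0.2516, 0.0973]), (0.42, [0.4757, 0.252, 0.0988])]
amber_bottle [(0.59, [0.7576, -0.0314, 0.0935])]
beaker [(0.93, [0.4284, -0.0206, 0.0103])]
wash_bottle [(0.81, [0.7329, 0.1046, 0.0859])]
```

View pics/scene0.png

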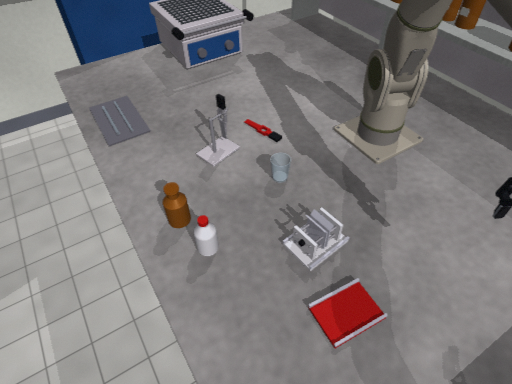

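View pics/top0.png

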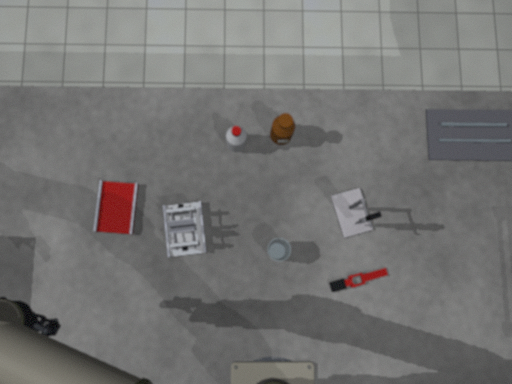

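```bash
python3 - <<'E'
from h import *
t=cv2.imread('pics/top0.png');s=cv2.imread('pics/scene0.png')
r=lambda a:cv2.resize(a,(400,300),interpolation=cv2.INTER_CUBIC)
im=np.vstack([np.hstack([r(t[180:255,320:420]),r(t[195:270,140:240])]),np.hstack([r(s[85:175,170:290]),r(s[190:280,265:385])])])
cv2.imwrite('pics/c1.png',im)
W=cloud('top',np.load('top.npy'))
def fit(P,nm):
    q=P[:,:2].astype(np.float32);print(nm,len(q),np.round(P.mean(0),4),cv2.minAreaRect(q))
P=W.reshape(-1,3);P=P[~np.isnan(P[:,0])]
near=lambda c,r:np.hypot(P[:,0]-c[0],P[:,1]-c[1])<r
g=P[near((.5,-.24),.05)&(P[:,2]>.195)];fit(g,'handle')
h=P[near((.53,-.23),.1)&(P[:,2]>.006)&(P[:,2]<.03)];fit(h,'foot')
m=P[near((.48,.25),.1)&(P[:,2]>.007)&(P[:,2]<.025)];fit(m,'deck')
m=P[near((.48,.25),.1)&(P[:,2]>.08)];fit(m,'lips')
for z in [.13,.15,.17]:
    m=P[near((.53,-.23),.06)&(abs(P[:,2]-z)<.01)];print(z,len(m),np.round(m[:30],3).tolist())
E
```

```text
handle 78 [ 0.4998 -0.2478  0.2129] ((0.5007049441337585, -0.2499636858701706), (0.013717107474803925, 0.03207002580165863), 15.88906192779541)
foot 1161 [ 0.5328 -0.2347  0.0109] ((0.5274292230606079, -0.2326517254114151), (0.18549978733062744, 0.18419471383094788), 20.158199310302734)
deck 1124 [0.4773 0.2468 0.0138] ((0.47157666087150574, 0.24968132376670837), (0.17547395825386047, 0.19356095790863037), 6.95661735534668)
lips 434 [0.4859 0.2501 0.0939] ((0.48413220047950745, 0.2499089539051056), (0.1065046638250351, 0.07833752036094666), 7.528392314910889)
0.13 20 [[0.552, -0.232, 0.122], [0.55, -0.231, 0.135], [0.547, -0.23, 0.136], [0.547, -0.231, 0.122], [0.546, -0.233, 0.127], [0.544, -0.232, 0.139], [0.544, -0.233, 0.125], [0.543, -0.235, 0.128], [0.543, -0.237, 0.129], [0.502, -0.232, 0.133], [0.5, -0.234, 0.125], [0.498, -0.232, 0.122], [0.497, -0.233, 0.13], [0.496, -0.234, 0.135], [0.495, -0.234, 0.125], [0.494, -0.235, 0.13], [0.495, -0.252, 0.121], [0.492, -0.236, 0.126], [0.491, -0.238, 0.13], [0.492, -0.242, 0.126]]
0.15 99 [[0.554, -0.232, 0.15], [0.553, -0.235, 0.151], [0.553, -0.237, 0.152], [0.553, -0.24, 0.152], [0.552, -0.232, 0.142], [0.55, -0.232, 0.152], [0.551, -0.235, 0.151], [0.55, -0.237, 0.153], [0.551, -0.24, 0.15], [0.549, -0.231, 0.145], [0.548, -0.231, 0.153], [0.548, -0.234, 0.151], [0.547, -0.236, 0.154], [0.548, -0.24, 0.15], [0.546, -0.231, 0.143], [0.545, -0.231, 0.152], [0.546, -0.236, 0.146], [0.545, -0.237, 0.151], [0.545, -0.24, 0.15], [0.544, -0.234, 0.144], [0.544, -0.236, 0.144], [0.543, -0.238, 0.149], [0.543, -0.24, 0.151], [0.54, -0.237, 0.15], [0.54, -0.24, 0.149], [0.537, -0.236, 0.154], [0.538, -0.24, 0.148], [0.538, -0.244, 0.145], [0.535, -0.237, 0.149], [0.535, -0.24, 0.15]]
0.17 7 [[0.502, -0.234, 0.176], [0.499, -0.235, 0.18], [0.499, -0.233, 0.16], [0.497, -0.236, 0.177], [0.496, -0.238, 0.161], [0.494, -0.236, 0.177], [0.495, -0.253, 0.172]]
```

View pics/c1.png

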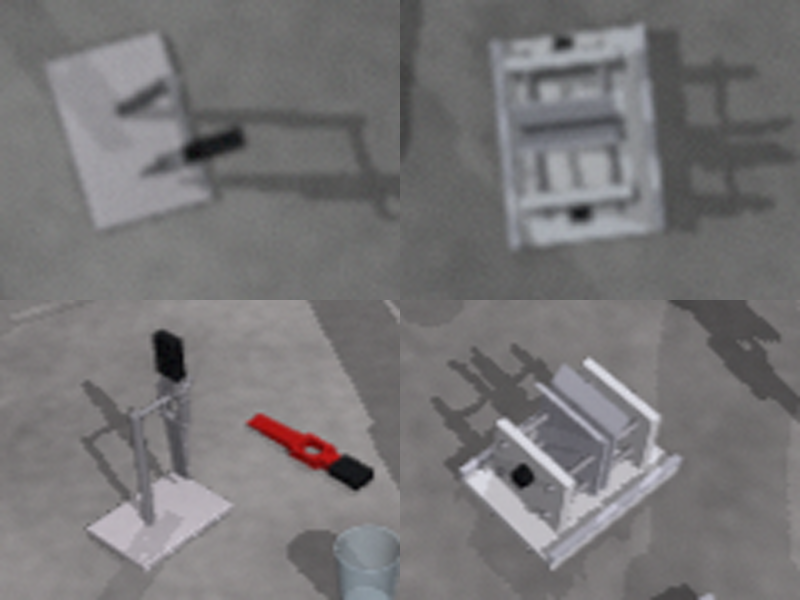

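```bash
cat >> h.py <<'E'
def plan(xyz,yaw_deg):
    o=monitor.get_obs();C=R.from_quat(o['ee_rot'])
    y=np.radians(yaw_deg);best=None
    for a in (y,y+np.pi):
        x=[np.cos(a),np.sin(a),0];M=np.column_stack([x,np.cross([0,0,-1],x),[0,0,-1]])
        rv=(C.inv()*R.from_matrix(M)).as_rotvec(degrees=True)
        if best is None or np.linalg.norm(rv)<np.linalg.norm(best): best=rv
    print('t',o['clock'],'pos',np.round(o['position'],4),'shift',np.round(C.inv().apply(np.array(xyz)-o['position']),4),'rot',np.round(best,2),'F',np.round(o['ft_force'],2),'q7',np.round(o['joint_pos'][6],2))
E
python3 -c "
from h import *
plan([.484,.25,.26],7.5)"
```

```text
t 1.1 pos [0.2644 0.5664 0.2314] shift [-0.1938  0.3328 -0.0287] rot [-1.000e-02 -1.000e-02  5.747e+01] F [-0.55  0.2   0.56] q7 -0.09
```

Request:
{"method": "servo_tool", "body": {
  "motion": [
    [1, -0.194, 0.333, -0.029, 0, 0, 57.5],
    [1, -0.194, 0.333, -0.029, 0, 0, 57.5],
    [1, -0.194, 0.333, -0.029, 0, 0, 57.5],
    [1, -0.194, 0.333, -0.029, 0, 0, 57.5],
    [1, -0.194, 0.333, -0.029, 0, 0, 57.5],
    [1, -0.194, 0.333, -0.029, 0, 0, 57.5],
    [1, -0.194, 0.333, -0.029, 0, 0, 57.5],
    [1, -0.194, 0.333, -0.029, 0, 0, 57.5],
    [1, -0.194, 0.333, -0.029, 0, 0, 57.5],
    [1, -0.194, 0.333, -0.029, 0, 0, 57.5]
  ]
}}

```text
clock: 2.35
position: [0.4832, 0.2511, 0.2601]
ee_rot: [0.998, 0.067, -0.0, -0.0]
ft_force: [-0.3, 0.6, -0.4]
grip_width: 1.001
```

```bash
python3 - <<'E'
from h import *
plan([.5007,-.25,.30],16)
print(eyes.camera_info('wrist'))
o,p,d=snap('wrist','w1.png');np.save('w1.npy',d)
for t in ['mouth','edge_a','plate_a']: print(t,[(a,b.tolist()) for a,b in find('wrist',t,o)])
W=cloud('wrist',d,o).reshape(-1,3);W=W[~np.isnan(W[:,0])]
m=W[(np.hypot(W[:,0]-.484,W[:,1]-.25)<.09)&(W[:,2]>.07)&(W[:,2]<.13)]
print(len(m),m.mean(0),np.histogram(m[:,2],12),cv2.minAreaRect(m[:,:2].astype(np.float32)))
np.save('m1.npy',m)
E
```

```text
t 2.35 pos [0.4832 0.2511 0.2601] shift [-0.0492  0.499  -0.04  ] rot [-0.01  0.02 -8.37] F [-0.34  0.6  -0.4 ] q7 -0.4
{'intrinsics': array([[297.31863964,   0.        , 250.05059314],
       [  0.        , 297.31863964, 191.20552149],
       [  0.        ,   0.        ,   1.        ]]), 'tool_from_camera': array([[ 9.99999373e-01, -3.77804024e-04,  1.05390753e-03,
        -6.64346140e-04],
       [ 7.51629359e-05,  9.61873833e-01,  2.73493554e-01,
        -6.84325475e-02],
       [-1.11705304e-03, -2.73493303e-01,  9.61873259e-01,
        -1.42959527e-01],
       [ 0.00000000e+00,  0.00000000e+00,  0.00000000e+00,
         1.00000000e+00]])}
mouth [(0.8, [0.4852, 0.2685, 0.0127])]
edge_a [(0.95, [0.4972, 0.2508, 0.1024]), (0.72, [0.4799, 0.2517, 0.1065])]
plate_a [(0.87, [0.4977, 0.2563, 0.1034]), (0.71, [0.476, 0.2572, 0.1034]), (0.51, [0.736, 0.129, 0.0468])]
3388 [0.4872197  0.2531397  0.09087749] (array([ 264,   51,   73, 1001,  261,   12,   30,  250,  295,  290,  394,
        467]), array([0.07000439, 0.07322169, 0.07643898, 0.07965627, 0.08287357,
       0.08609086, 0.08930815, 0.09252544, 0.09574274, 0.09896003,
       0.10217732, 0.10539462, 0.10861191])) ((0.4864497482776642, 0.25224190950393677), (0.11678416281938553, 0.07910028845071793), 6.989308834075928)
```

View pics/w1.png

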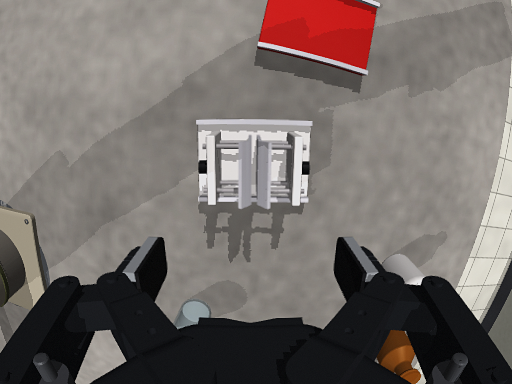

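```bash
python3 - <<'E'
from h import *
m=np.load('m1.npy')
p=cv2.imread('pics/w1.png');cv2.imwrite('pics/w1c.png',cv2.resize(p[110:220,180:330],None,fx=5,fy=5,interpolation=cv2.INTER_CUBIC))
c0=np.array([.4864,.2522])
L=m[m[:,2]>.09];y=(L[:,:2]-c0)
from scipy.optimize import minimize_scalar
def split(th):
    e=np.array([np.cos(th),np.sin(th)]);return y@e, y@np.array([-e[1],e[0]])
# angle: each lip face x'=a+b*z (+-), least squares residual with free yaw
for s,n in [(1,'a'),(-1,'b')]:
    for it in range(1):
        x,yy=split(np.radians(7.0));k=(x*s>0.002)&(x*s<.025)&(abs(yy)<.035)&(L[:,2]>.094)&(L[:,2]<.106)
        A=np.c_[np.ones(k.sum()),L[k,2]-.092,yy[k]]
        w=np.ones(k.sum(),bool)
        for _ in range(8):
            c=np.linalg.lstsq(A[w],x[k][w],rcond=None)[0];r=x[k]-A@c;w=abs(r)<max(.0008,1.5*np.std(r[w]))
        print(n,k.sum(),w.sum(),'edge x',c[0],'slope',c[1],'yaw corr deg',-np.degrees(c[2]),'rms',r[w].std(),'yrange',yy[k].min(),yy[k].max())
x,yy=split(np.radians(7))
for z in np.arange(.09,.11,.002):
    k=abs(L[:,2]-z)<.001
    print(round(z,3),np.round(np.sort(x[k&(abs(x)<.03)])[::6]*1000,1).tolist())
E
```

```text
a 631 438 edge x 0.0038805270611190945 slope 0.6787499083495844 yaw corr deg 1.045215975106176 rms 0.0004102816941515415 yrange -0.034951636383980536 0.0348698952358149
b 620 479 edge x -0.001923889802615787 slope -0.702601940932566 yaw corr deg 0.15744203394427947 rms 0.0003807546705418728 yrange -0.0349302145078764 0.0348504646871982
0.09 [-4.2]
0.092 [-3.1, -2.8, -2.6, -2.5, -2.3, 3.3, 4.5, 4.6, 5.1]
0.094 [-4.8, -4.1, -4.0, -3.9, -3.8, -3.7, -3.6, -3.5, -3.4, -3.0, -2.9, -2.8, -2.7, -2.5, 4.2, 4.3, 4.6, 4.8, 4.9, 5.0, 5.2, 5.3, 5.5, 5.6, 5.8, 5.9, 6.1, 6.4]
0.096 [-5.9, -5.6, -5.1, -5.0, -4.9, -4.8, -4.7, -4.7, -4.6, -4.5, -4.0, -3.8, 4.3, 5.3, 5.7, 6.1, 6.2, 6.3, 6.5, 6.7, 6.8, 6.9, 7.1, 7.2, 7.6, 7.9]
0.098 [-10.3, -7.1, -6.9, -6.8, -6.7, -6.2, -6.1, -6.1, -6.0, -5.9, -5.9, -5.8, -5.7, -5.7, -5.6, -5.0, -4.7, 6.3, 7.0, 7.2, 7.3, 7.4, 7.6, 7.7, 8.0, 8.1, 8.2, 8.3, 8.4, 8.6, 8.8, 8.9, 9.3]
0.1 [-12.3, -8.8, -8.2, -8.1, -8.0, -7.9, -7.9, -7.8, -7.7, -7.2, -7.1, -7.0, -6.9, -6.8, -6.7, 7.4, 8.2, 8.3, 8.5, 9.0, 9.1, 9.2, 9.4, 9.4, 9.6, 9.8, 9.9, 10.1, 10.2, 10.7]
0.102 [-10.1, -10.0
[... 361 characters left out ...]
1, 12.1, 12.3, 12.4, 12.5, 12.7, 12.8, 13.0, 13.3, 14.3, 16.2, 16.5, 17.0, 17.6]
0.106 [-15.2, -15.1, -15.1, -15.1, -15.1, -15.1, -15.1, -15.0, -15.0, -14.1, -14.1, -14.1, -14.0, -14.0, -14.0, -14.0, -14.0, -13.2, -13.1, -13.0, -13.0, -13.0, -12.9, -12.1, -12.1, -12.1, -12.0, -12.0, -11.9, -11.9, -11.9, -11.9, -11.1, -11.0, -11.0, -10.9, -10.8, 11.9, 12.2, 12.4, 12.9, 13.0, 13.1, 13.2, 13.4, 13.5, 13.7, 13.8, 13.9, 14.1, 14.2, 14.4, 14.5, 14.8, 15.0, 15.1, 15.3, 15.4, 15.5, 15.7, 15.8, 16.0, 16.1, 16.2, 16.3, 16.5, 16.5, 16.7, 16.8, 17.1, 17.3, 17.7]
0.108 [-15.1, -14.0, -13.1, -13.0, -12.9, -12.9, -12.9, -12.1, -12.0, 13.2, 13.5, 14.0, 14.2, 14.3, 14.5, 14.8, 15.0, 15.2, 15.4, 16.3]
0.11 []
```

View pics/w1c.png

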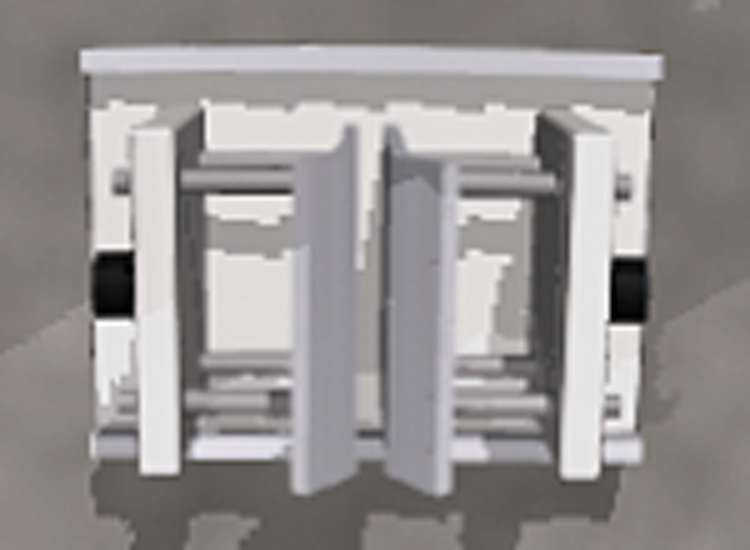

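Request:
{"method": "servo_tool", "body": {
  "motion": [
    [1, -0.049, 0.499, -0.04, 0, 0, -8.4],
    [1, -0.049, 0.499, -0.04, 0, 0, -8.4],
    [1, -0.049, 0.499, -0.04, 0, 0, -8.4],
    [1, -0.049, 0.499, -0.04, 0, 0, -8.4],
    [1, -0.049, 0.499, -0.04, 0, 0, -8.4],
    [1, -0.049, 0.499, -0.04, 0, 0, -8.4],
    [1, -0.049, 0.499, -0.04, 0, 0, -8.4],
    [1, -0.049, 0.499, -0.04, 0, 0, -8.4],
    [1, -0.049, 0.499, -0.04, 0, 0, -8.4],
    [1, -0.049, 0.499, -0.04, 0, 0, -8.4],
    [1, -0.049, 0.499, -0.04, 0, 0, -8.4],
    [1, -0.049, 0.499, -0.04, 0, 0, -8.4]
  ]
}}

```text
clock: 4.05
position: [0.5008, -0.2501, 0.3003]
ee_rot: [0.99, 0.139, 0.0, -0.0]
ft_force: [-0.8, -0.9, 1.1]
grip_width: 1.002
```

```bash
python3 - <<'E'
from h import *
o,p,d=snap('wrist','w2.png');np.save('w2.npy',d)
for t in ['gauge_grip','gauge_eye']: print(t,[(a,b.tolist()) for a,b in find('wrist',t,o)])
W=cloud('wrist',d,o).reshape(-1,3);W=W[~np.isnan(W[:,0])]
m=W[(np.hypot(W[:,0]-.5,W[:,1]+.25)<.05)&(W[:,2]>.165)&(W[:,2]<.24)]
print(len(m),np.histogram(m[:,2],10))
g=m[(m[:,2]>.205)]
print(len(g),np.round(g.mean(0),4),cv2.minAreaRect(g[:,:2].astype(np.float32)),cv2.minAreaRect(m[:,:2].astype(np.float32)))
plan([.5007,-.25,.172],16)
E
```

```text
gauge_grip [(0.66, [0.5042, -0.2421, 0.2119]), (0.55, [0.3463, -0.2422, 0.0153])]
gauge_eye [(0.82, [0.5017, -0.2406, 0.2108]), (0.71, [0.3453, -0.238, 0.0148])]
761 (array([ 19,  12,  16,  16,  15,  21,  21,  20,  27, 594]), array([0.17247496, 0.17688165, 0.18128834, 0.18569503, 0.19010171,
       0.1945084 , 0.19891509, 0.20332178, 0.20772846, 0.21213515,
       0.21654184]))
634 [ 0.5038 -0.2478  0.2137] ((0.5044736862182617, -0.24896937608718872), (0.01369805820286274, 0.030595339834690094), 15.8939208984375) ((0.5044665932655334, -0.2489537000656128), (0.013962121680378914, 0.030604097992181778), 16.527027130126953)
t 4.2 pos [ 0.5006 -0.2509  0.3004] shift [ 0.0003 -0.0008  0.1284] rot [-0.01 -0.02 -0.07] F [-0.09 -0.18 -0.21] q7 0.77
```

View pics/w2.png

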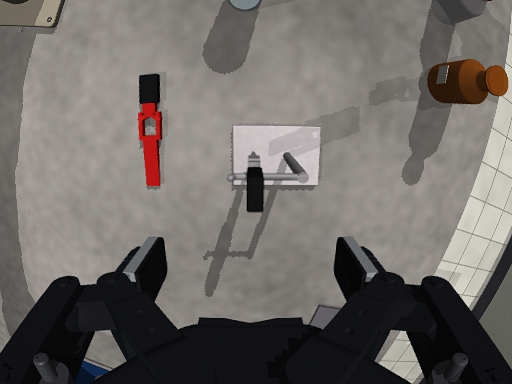

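Request:
{"method": "servo_tool", "body": {
  "motion": [
    [1, 0.0036, 0, 0.05, 0, 0, 0],
    [1, 0.0036, 0, 0.09, 0, 0, 0],
    [1, 0.0036, 0, 0.126, 0, 0, 0],
    [1, 0.0036, 0, 0.126, 0, 0, 0],
    [1, 0.0036, 0, 0.126, 0, 0, 0],
    [0.5, 0.0036, 0, 0.126, 0, 0, 0],
    [0.3, 0.0036, 0, 0.126, 0, 0, 0],
    [0.2, 0.0036, 0, 0.126, 0, 0, 0],
    [0, 0.0036, 0, 0.126, 0, 0, 0],
    [0, 0.0036, 0, 0.126, 0, 0, 0],
    [0, 0.0036, 0, 0.126, 0, 0, 0],
    [0, 0.0036, 0, 0.126, 0, 0, 0],
    [0, 0.0036, 0, 0.126, 0, 0, 0],
    [0, 0.0036, 0, 0.126, 0, 0, 0]
  ],
  "grip_force": 60
}}

```text
clock: 5.95
position: [0.5041, -0.2505, 0.1745]
ee_rot: [0.99, 0.138, 0.0, 0.0]
ft_force: [1.6, 0.6, 5.0]
grip_width: 0.157
```

```bash
python3 - <<'E'
from h import *
o,p,d=snap('wrist','w3.png')
plan([.504,-.249,.19],16)
print(o['grip_width'],o['torque'])
E
```

```text
t 6.0 pos [ 0.5041 -0.2505  0.1745] shift [ 0.0003 -0.0014 -0.0155] rot [ 0.01 -0.03 -0.12] F [1.33 0.07 5.83] q7 0.82
0.15655293813782592 [ 0.2128085  -0.20624225  0.00434052]
```

View pics/w3.png

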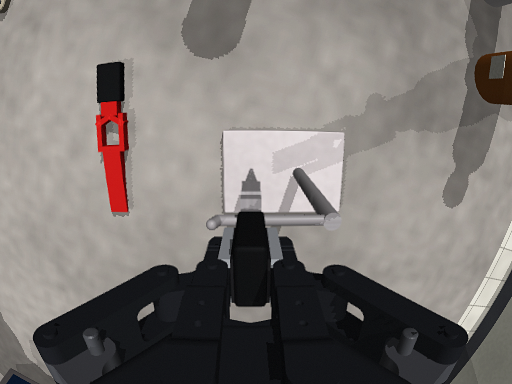

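Request:
{"method": "servo_tool", "body": {
  "motion": [
    [0, 0, 0, -0.005, 0, 0, 0],
    [0, 0, 0, -0.01, 0, 0, 0],
    [0, 0, 0, -0.015, 0, 0, 0],
    [0, 0, 0, -0.015, 0, 0, 0],
    [0, 0, 0, -0.015, 0, 0, 0]
  ]
}}

```text
clock: 6.62
position: [0.5037, -0.2504, 0.1891]
ee_rot: [0.99, 0.138, -0.0, -0.0]
ft_force: [-0.4, 0.7, -0.4]
grip_width: 0.156
```

```bash
python3 -c "
from h import *
plan([.504,-.249,.19],16);print(monitor.get_obs()['torque'])"
```

```text
t 6.625 pos [ 0.5037 -0.2504  0.1891] shift [ 0.0006 -0.0013 -0.0009] rot [-0.01  0.01 -0.13] F [-0.39  0.7  -0.39] q7 0.81
[-0.00197864 -0.03527827  0.04236478]
```

Free, with only its weight on the wrist. Draw off along the peg, then up.

Request:
{"method": "servo_tool", "body": {
  "motion": [
    [0, -0.015, 0, 0, 0, 0, 0],
    [0, -0.03, 0, 0, 0, 0, 0],
    [0, -0.045, 0, 0, 0, 0, 0],
    [0, -0.06, 0, 0, 0, 0, 0],
    [0, -0.075, 0, 0, 0, 0, 0],
    [0, -0.085, 0, 0, 0, 0, 0],
    [0, -0.085, 0, 0, 0, 0, 0],
    [0, -0.085, 0, -0.05, 0, 0, 0],
    [0, -0.085, 0, -0.1, 0, 0, 0],
    [0, -0.085, 0, -0.14, 0, 0, 0],
    [0, -0.085, 0, -0.14, 0, 0, 0]
  ]
}}

```text
clock: 8.0
position: [0.4237, -0.2741, 0.332]
ee_rot: [0.99, 0.138, 0.002, 0.001]
ft_force: [0.5, 0.6, -1.4]
grip_width: 0.153
```

```bash
python3 -c "
from h import *
plan([.4874,.2523,.32],7.6)
o,p,d=snap('wrist','w4.png')"
```

```text
t 8.0 pos [ 0.4237 -0.2741  0.332 ] shift [ 0.2056 -0.4888  0.0115] rot [ 0.14 -0.25  8.32] F [ 0.5   0.58 -1.42] q7 0.77
```

View pics/w4.png

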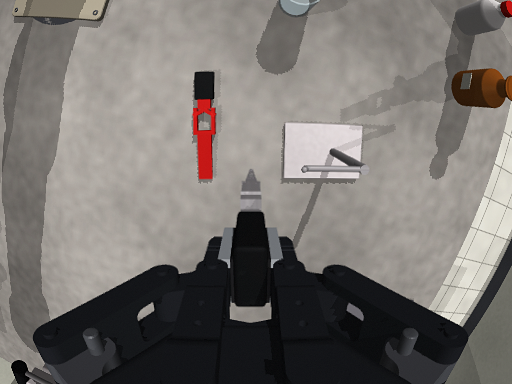

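Request:
{"method": "servo_tool", "body": {
  "motion": [
    [0, 0.206, -0.489, 0.012, 0, -0.2, 8.3],
    [0, 0.206, -0.489, 0.012, 0, -0.2, 8.3],
    [0, 0.206, -0.489, 0.012, 0, -0.2, 8.3],
    [0, 0.206, -0.489, 0.012, 0, -0.2, 8.3],
    [0, 0.206, -0.489, 0.012, 0, -0.2, 8.3],
    [0, 0.206, -0.489, 0.012, 0, -0.2, 8.3],
    [0, 0.206, -0.489, 0.012, 0, -0.2, 8.3],
    [0, 0.206, -0.489, 0.012, 0, -0.2, 8.3],
    [0, 0.206, -0.489, 0.012, 0, -0.2, 8.3],
    [0, 0.206, -0.489, 0.012, 0, -0.2, 8.3],
    [0, 0.206, -0.489, 0.012, 0, -0.2, 8.3],
    [0, 0.206, -0.489, 0.012, 0, -0.2, 8.3],
    [0, 0.206, -0.489, 0.012, 0, -0.2, 8.3]
  ]
}}

```text
clock: 9.68
position: [0.4866, 0.2521, 0.3174]
ee_rot: [0.998, 0.065, -0.002, 0.0]
ft_force: [0.2, -0.2, -1.9]
grip_width: 0.157
```

```bash
cat >> h.py <<'E'
def slot(o,d):
    T=np.eye(4);T[:3,:3]=R.from_quat(o['ee_rot']).as_matrix();T[:3,3]=o['position']
    W=cloud('wrist',d,o).reshape(-1,3);W=W[~np.isnan(W[:,0])]
    t=(W-T[:3,3])@T[:3,:3]   # tool coords
    z0=o['position'][2]
    k=(abs(t[:,0])<.02)&(abs(t[:,1])<.035)
    for z in np.arange(z0-.135,z0-.05,.006):   # gauge blade
        q=k&(abs(W[:,2]-z)<.003)&(abs(t[:,0])<.01)
        if q.sum()>5: print('blade z-tcp %.3f'%(z-z0),q.sum(),'x mid %.4f'%((t[q,0].max()+t[q,0].min())/2),'w %.4f'%np.ptp(t[q,0]),'y',np.round([t[q,1].min(),t[q,1].max()],4))
    for s in (1,-1):
        k=(t[:,0]*s>0)&(abs(t[:,0])<.02)&(abs(t[:,1])<.033)&(W[:,2]>.094)&(W[:,2]<.106)
        if k.sum()<50: print('few',k.sum());continue
        A=np.c_[np.ones(k.sum()),W[k,2]-.092,t[k,1]];x=t[k,0];w=np.ones(len(x),bool)
        for _ in range(8):
            c=np.linalg.lstsq(A[w],x[w],rcond=None)[0];r=x-A@c;w=abs(r)<max(.0008,1.5*np.std(r[w]))
        print('side',s,k.sum(),w.sum(),'edge',np.round(c[0]*1000,2),'slope',np.round(c[1],2),'yaw',np.round(np.degrees(c[2]),2))
E
python3 - <<'E'
from h import *
plan([.4874,.2523,.32],7.6)
o,p,d=snap('wrist','w5.png');slot(o,d)
cv2.imwrite('pics/w5c.png',cv2.resize(p[60:240,150:350],None,fx=3.5,fy=3.3,interpolation=cv2.INTER_CUBIC)[:600])
E
```

```text
t 9.675 pos [0.4866 0.2521 0.3174] shift [ 0.0008 -0.0001 -0.0026] rot [-0.    0.18 -0.11] F [ 0.21 -0.16 -1.89] q7 -0.41
blade z-tcp -0.123 7 x mid 0.0005 w 0.0037 y [-0.0124 -0.0123]
blade z-tcp -0.117 7 x mid 0.0005 w 0.0036 y [-0.0127 -0.0121]
blade z-tcp -0.111 12 x mid 0.0005 w 0.0052 y [-0.0127 -0.0121]
blade z-tcp -0.105 7 x mid 0.0004 w 0.0051 y [-0.0126 -0.012 ]
blade z-tcp -0.099 17 x mid 0.0004 w 0.0067 y [-0.0125 -0.0121]
blade z-tcp -0.093 17 x mid -0.0000 w 0.0073 y [-0.0125 -0.0121]
blade z-tcp -0.087 17 x mid 0.0004 w 0.0080 y [-0.0125 -0.0122]
blade z-tcp -0.081 9 x mid 0.0007 w 0.0086 y [-0.0124 -0.0122]
blade z-tcp -0.057 29 x mid 0.0002 w 0.0125 y [-0.0187 -0.018 ]
blade z-tcp -0.051 43 x mid 0.0002 w 0.0123 y [-0.0187 -0.0176]
side 1 368 234 edge 4.65 slope 0.68 yaw 0.66
side -1 386 248 edge -0.97 slope -0.75 yaw -0.37
```

View pics/w5c.png

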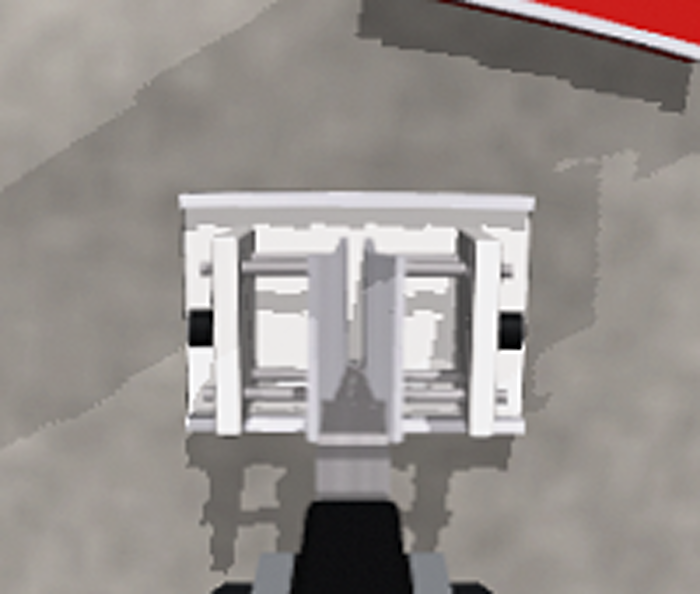

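Request:
{"method": "servo_tool", "body": {
  "motion": [
    [0, 0.0012, 0, 0.03, 0, 0.2, 0],
    [0, 0.0012, 0, 0.062, 0, 0.2, 0],
    [0, 0.0012, 0, 0.062, 0, 0.2, 0],
    [0, 0.0012, 0, 0.062, 0, 0.2, 0],
    [0, 0.0012, 0, 0.062, 0, 0.2, 0]
  ]
}}

```text
clock: 10.35
position: [0.4881, 0.2534, 0.2569]
ee_rot: [0.998, 0.066, 0.001, -0.001]
ft_force: [-0.6, 0.8, -1.3]
grip_width: 0.159
```

```bash
python3 - <<'E'
from h import *
plan([.4874,.2523,.24],7.6)
o,p,d=snap('wrist','w6.png');slot(o,d)
E
```

```text
t 10.35 pos [0.4881 0.2534 0.2569] shift [-0.0008  0.001   0.0169] rot [-0.05 -0.12 -0.03] F [-0.64  0.75 -1.32] q7 -0.41
blade z-tcp -0.123 6 x mid 0.0005 w 0.0036 y [-0.0126 -0.0122]
blade z-tcp -0.117 6 x mid 0.0005 w 0.0036 y [-0.0127 -0.0122]
blade z-tcp -0.111 11 x mid 0.0009 w 0.0044 y [-0.0125 -0.0122]
blade z-tcp -0.105 10 x mid 0.0004 w 0.0051 y [-0.0126 -0.0121]
blade z-tcp -0.099 17 x mid 0.0004 w 0.0067 y [-0.0126 -0.0122]
blade z-tcp -0.093 18 x mid 0.0004 w 0.0081 y [-0.0126 -0.0121]
blade z-tcp -0.087 14 x mid 0.0003 w 0.0080 y [-0.0126 -0.012 ]
blade z-tcp -0.081 10 x mid 0.0003 w 0.0078 y [-0.0128 -0.0123]
blade z-tcp -0.057 29 x mid 0.0002 w 0.0125 y [-0.0185 -0.018 ]
blade z-tcp -0.051 41 x mid 0.0002 w 0.0123 y [-0.0185 -0.017 ]
side 1 389 250 edge 2.34 slope 0.66 yaw 0.69
side -1 537 375 edge -3.95 slope -0.71 yaw -0.52
```

Request:
{"method": "servo_tool", "body": {
  "motion": [
    [0, -0.0008, 0, 0.007, 0, -0.1, 0],
    [0, -0.0008, 0, 0.007, 0, -0.1, 0],
    [0, -0.0008, 0, 0.007, 0, -0.1, 0],
    [0, -0.0008, 0, 0.007, 0, -0.1, 0]
  ]
}}

```text
clock: 10.9
position: [0.4867, 0.253, 0.2484]
ee_rot: [0.998, 0.066, -0.001, 0.0]
ft_force: [0.1, -0.9, -0.2]
grip_width: 0.159
```

```bash
python3 - <<'E'
from h import *
for i in range(3):
    plan([.4874,.2523,.24],7.6)
    o,p,d=snap('wrist','w7%d.png'%i)
    import io,contextlib
    b=io.StringIO()
    with contextlib.redirect_stdout(b): slot(o,d)
    L=b.getvalue().split('\n');print(*[l for l in L if 'side' in l or '-0.09' in l or '-0.1' in l],sep='\n')
E
```

```text
t 10.9 pos [0.4867 0.253  0.2484] shift [0.0006 0.0008 0.0084] rot [ 0.01  0.09 -0.02] F [ 0.05 -0.94 -0.22] q7 -0.41
blade z-tcp -0.123 7 x mid 0.0005 w 0.0036 y [-0.0126 -0.0123]
blade z-tcp -0.111 13 x mid 0.0005 w 0.0053 y [-0.0126 -0.0122]
blade z-tcp -0.105 8 x mid 0.0004 w 0.0051 y [-0.0125 -0.0121]
blade z-tcp -0.099 17 x mid 0.0004 w 0.0067 y [-0.0126 -0.0118]
blade z-tcp -0.093 16 x mid 0.0004 w 0.0081 y [-0.0126 -0.0121]
side 1 470 322 edge 4.26 slope 0.64 yaw 0.72
side -1 473 337 edge -2.14 slope -0.7 yaw -0.58
t 10.95 pos [0.4867 0.253  0.2484] shift [0.0006 0.0008 0.0084] rot [ 0.01  0.09 -0.03] F [ 0.27 -0.75 -2.  ] q7 -0.41
blade z-tcp -0.123 7 x mid 0.0005 w 0.0036 y [-0.0125 -0.0123]
blade z-tcp -0.111 13 x mid 0.0005 w 0.0053 y [-0.0126 -0.0122]
blade z-tcp -0.105 7 x mid 0.0004 w 0.0051 y [-0.0123 -0.0121]
blade z-tcp -0.099 16 x mid 0.0004 w 0.0067 y [-0.0127 -0.0121]
blade z-tcp -0.093 19 x mid 0.0004 w 0.0081 y [-0.0128 -0.012 ]
side 1 466 323 edge 4.17 slope 0.65 yaw 0.47
side -1 467 347 edge -2.04 slope -0.72 yaw -0.35
t 11.0 pos [0.4867 0.253  0.2484] shift [0.0006 0.0008 0.0084] rot [ 0.01  0.09 -0.03] F [-0.45  0.48 -1.24] q7 -0.41
blade z-tcp -0.123 9 x mid 0.0005 w 0.0037 y [-0.0126 -0.0122]
blade z-tcp -0.111 11 x mid 0.0009 w 0.0044 y [-0.0126 -0.0121]
blade z-tcp -0.105 10 x mid 0.0008 w 0.0060 y [-0.0127 -0.012 ]
blade z-tcp -0.099 17 x mid 0.0004 w 0.0067 y [-0.0126 -0.0121]
blade z-tcp -0.093 19 x mid 0.0004 w 0.0081 y [-0.0125 -0.0121]
side 1 473 310 edge 4.1 slope 0.66 yaw 0.61
side -1 446 335 edge -2.34 slope -0.68 yaw -0.75
```

Request:
{"method": "servo_tool", "body": {
  "motion": [
    [0, 0.0005, 0, 0.01, 0, 0, 0],
    [0, 0.0005, 0, 0.02, 0, 0, 0],
    [0, 0.0005, 0, 0.03, 0, 0, 0],
    [0, 0.0005, 0, 0.038, 0, 0, 0],
    [0, 0.0005, 0, 0.044, 0, 0, 0],
    [0, 0.0005, 0, 0.05, 0, 0, 0],
    [0, 0.0005, 0, 0.05, 0, 0, 0],
    [0, 0.0005, 0, 0.05, 0, 0, 0]
  ]
}}

```text
clock: 12.05
position: [0.4871, 0.2531, 0.1985]
ee_rot: [0.998, 0.066, -0.001, 0.0]
ft_force: [-0.1, 0.4, -1.5]
grip_width: 0.157
```

```bash
python3 - <<'E'
from h import *
for i in range(4):
    plan([.4874,.2523,.18],7.6)
    o,p,d=snap('wrist','w8%d.png'%i)
slot(o,d)
cv2.imwrite('pics/w8c.png',cv2.resize(p[60:260,150:350],None,fx=3,fy=3,interpolation=cv2.INTER_CUBIC))
E
```

```text
t 12.05 pos [0.4871 0.2531 0.1985] shift [0.0002 0.0008 0.0185] rot [ 0.    0.09 -0.03] F [-0.11  0.42 -1.49] q7 -0.4
t 12.1 pos [0.4871 0.2531 0.1986] shift [0.0002 0.0008 0.0186] rot [-0.    0.08 -0.03] F [ 0.21  0.01 -0.61] q7 -0.4
t 12.15 pos [0.4872 0.2531 0.1986] shift [0.0002 0.0008 0.0186] rot [-0.    0.08 -0.03] F [ 0.68 -0.02 -1.51] q7 -0.4
t 12.2 pos [0.4871 0.2531 0.1985] shift [0.0002 0.0008 0.0185] rot [ 0.    0.09 -0.02] F [-1.43 -0.35 -0.96] q7 -0.4
blade z-tcp -0.129 9 x mid 0.0005 w 0.0130 y [-0.0341 -0.0124]
blade z-tcp -0.123 14 x mid 0.0000 w 0.0135 y [-0.0342 -0.0123]
blade z-tcp -0.117 18 x mid 0.0000 w 0.0132 y [-0.0341 -0.0121]
blade z-tcp -0.111 27 x mid 0.0000 w 0.0129 y [-0.034  -0.0121]
blade z-tcp -0.105 235 x mid -0.0000 w 0.0160 y [-0.034  -0.0072]
blade z-tcp -0.099 405 x mid -0.0000 w 0.0197 y [-0.034   0.0176]
blade z-tcp -0.093 26 x mid -0.0031 w 0.0135 y [-0.0335  0.0151]
blade z-tcp -0.087 19 x mid 0.0004 w 0.0080 y [-0.0127 -0.012 ]
blade z-tcp -0.057 27 x mid 0.0002 w 0.0124 y [-0.0186 -0.0166]
blade z-tcp -0.051 47 x mid 0.0002 w 0.0123 y [-0.0186 -0.0178]
side 1 604 414 edge 3.71 slope 0.66 yaw 0.14
side -1 642 456 edge -2.77 slope -0.71 yaw -0.53
```

View pics/w8c.png

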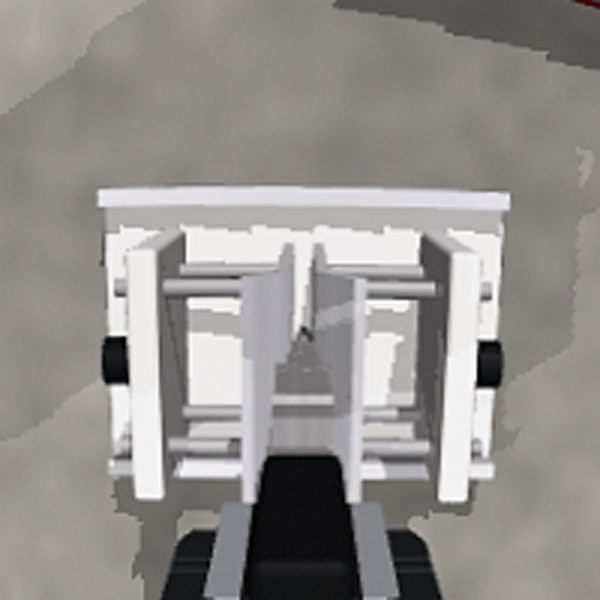

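Request:
{"method": "servo_tool", "body": {
  "motion": [
    [0, 0, 0, 0.004, 0, 0, 0],
    [0, 0, 0, 0.008, 0, 0, 0],
    [0, 0, 0, 0.011, 0, 0, 0],
    [0, 0, 0, 0.014, 0, 0, 0]
  ]
}}

```text
clock: 12.75
position: [0.4871, 0.2531, 0.1842]
ee_rot: [0.998, 0.066, -0.001, 0.0]
ft_force: [-0.7, 0.3, 1.6]
grip_width: 0.159
```

Request:
{"method": "servo_tool", "body": {
  "motion": [
    [0, 0, 0, 0.002, 0, 0, 0],
    [0, 0, 0, 0.004, 0, 0, 0]
  ]
}}

```text
clock: 13.0
position: [0.4871, 0.2531, 0.1803]
ee_rot: [0.998, 0.066, -0.001, 0.0]
ft_force: [-0.9, -0.9, 2.4]
grip_width: 0.158
```

```bash
python3 - <<'E'
from h import *
for i in range(4):
    plan([.4874,.2523,.18],7.6)
    o,p,d=snap('wrist','w9%d.png'%i)
slot(o,d)
E
```

```text
t 13.0 pos [0.4871 0.2531 0.1803] shift [0.0002 0.0008 0.0003] rot [-0.    0.08 -0.03] F [-0.95 -0.94  2.41] q7 -0.4
t 13.05 pos [0.4871 0.253  0.1801] shift [0.0002 0.0008 0.0001] rot [ 0.01  0.1  -0.03] F [-0.08  0.06  1.54] q7 -0.4
t 13.1 pos [0.4871 0.253  0.1801] shift [0.0002 0.0008 0.0001] rot [ 0.01  0.1  -0.03] F [ 0.17  0.28 -0.04] q7 -0.4
t 13.15 pos [0.487  0.253  0.1801] shift [0.0003 0.0008 0.0001] rot [ 0.01  0.1  -0.03] F [ 0.55  0.44 -0.67] q7 -0.4
blade z-tcp -0.129 18 x mid 0.0010 w 0.0139 y [-0.0341 -0.0123]
blade z-tcp -0.123 24 x mid 0.0005 w 0.0145 y [-0.0341 -0.0124]
blade z-tcp -0.117 21 x mid 0.0000 w 0.0149 y [-0.0342 -0.0123]
blade z-tcp -0.111 27 x mid 0.0004 w 0.0155 y [-0.034  -0.0086]
blade z-tcp -0.105 18 x mid 0.0004 w 0.0151 y [-0.0341 -0.0121]
blade z-tcp -0.099 44 x mid 0.0004 w 0.0148 y [-0.034  -0.0107]
blade z-tcp -0.093 36 x mid -0.0000 w 0.0153 y [-0.034  -0.0121]
blade z-tcp -0.087 210 x mid 0.0003 w 0.0171 y [-0.034  -0.0097]
blade z-tcp -0.081 405 x mid -0.0000 w 0.0199 y [-0.0339  0.0124]
blade z-tcp -0.057 36 x mid 0.0002 w 0.0125 y [-0.0187 -0.0179]
blade z-tcp -0.051 49 x mid 0.0002 w 0.0123 y [-0.0187 -0.0172]
side 1 704 498 edge 4.58 slope 0.67 yaw -0.3
side -1 735 532 edge -3.84 slope -0.7 yaw -0.61
```

Request:
{"method": "servo_tool", "body": {
  "motion": [
    [0, 0, 0, 0.002, 0, 0, 0],
    [0, 0, 0, 0.004, 0, 0, 0],
    [0, 0, 0, 0.006, 0, 0, 0],
    [0, 0, 0, 0.008, 0, 0, 0]
  ]
}}

```text
clock: 13.7
position: [0.4871, 0.2531, 0.1723]
ee_rot: [0.998, 0.066, -0.001, 0.0]
ft_force: [-0.8, 0.3, 3.3]
grip_width: 0.156
```

```bash
python3 - <<'E'
from h import *
for i in range(4):
    plan([.4874,.2523,.18],7.6)
    o,p,d=snap('wrist','w10%d.png'%i)
    if i>1: slot(o,d)
cv2.imwrite('pics/w10c.png',cv2.resize(p[60:260,150:350],None,fx=3,fy=3,interpolation=cv2.INTER_CUBIC))
E
```

```text
t 13.7 pos [0.4871 0.2531 0.1723] shift [ 0.0002  0.0008 -0.0077] rot [ 0.    0.08 -0.03] F [-0.81  0.28  3.33] q7 -0.4
t 13.75 pos [0.4871 0.253  0.1721] shift [ 0.0002  0.0007 -0.0079] rot [ 0.01  0.1  -0.03] F [0.21 0.95 2.51] q7 -0.4
t 13.8 pos [0.487  0.2531 0.1721] shift [ 0.0002  0.0008 -0.0079] rot [ 0.01  0.1  -0.02] F [1.01 0.7  0.93] q7 -0.4
blade z-tcp -0.135 25 x mid 0.0001 w 0.0158 y [-0.0341 -0.0021]
blade z-tcp -0.129 22 x mid -0.0004 w 0.0130 y [-0.0341 -0.0123]
blade z-tcp -0.123 15 x mid 0.0005 w 0.0163 y [-0.034  -0.0123]
blade z-tcp -0.117 13 x mid 0.0005 w 0.0159 y [-0.0341 -0.0124]
blade z-tcp -0.111 24 x mid -0.0000 w 0.0163 y [-0.0341 -0.0123]
blade z-tcp -0.105 28 x mid 0.0000 w 0.0159 y [-0.034  -0.0123]
blade z-tcp -0.099 36 x mid 0.0004 w 0.0164 y [-0.034  -0.0123]
blade z-tcp -0.093 29 x mid 0.0004 w 0.0161 y [-0.034  -0.0102]
blade z-tcp -0.087 38 x mid 0.0004 w 0.0157 y [-0.034  -0.0121]
blade z-tcp -0.081 107 x mid 0.0006 w 0.0174 y [-0.0341 -0.0134]
blade z-tcp -0.075 456 x mid -0.0000 w 0.0200 y [-0.034   0.0102]
blade z-tcp -0.069 23 x mid -0.0000 
[... 664 characters left out ...]
0.0163 y [-0.0341 -0.0121]
blade z-tcp -0.105 25 x mid 0.0000 w 0.0160 y [-0.0341 -0.0122]
blade z-tcp -0.099 36 x mid 0.0004 w 0.0164 y [-0.0341 -0.0122]
blade z-tcp -0.093 27 x mid 0.0004 w 0.0161 y [-0.034  -0.0109]
blade z-tcp -0.087 35 x mid 0.0004 w 0.0157 y [-0.0341 -0.0122]
blade z-tcp -0.081 109 x mid 0.0003 w 0.0166 y [-0.0341 -0.0134]
blade z-tcp -0.075 448 x mid 0.0000 w 0.0200 y [-0.0341  0.0105]
blade z-tcp -0.069 28 x mid -0.0000 w 0.0199 y [-0.0335  0.009 ]
blade z-tcp -0.057 42 x mid 0.0002 w 0.0125 y [-0.0186 -0.0168]
blade z-tcp -0.051 44 x mid 0.0002 w 0.0123 y [-0.0187 -0.0178]
side 1 757 543 edge 5.02 slope 0.66 yaw -0.49
side -1 782 590 edge -4.17 slope -0.71 yaw -0.52
```

View pics/w10c.png

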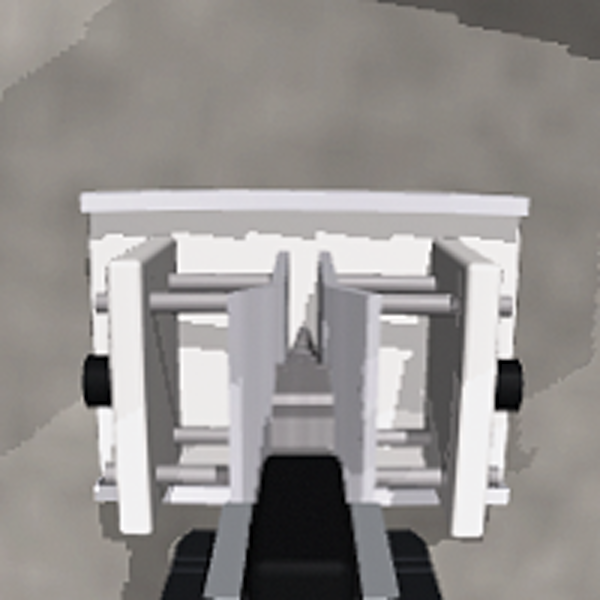

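Request:
{"method": "servo_tool", "body": {
  "motion": [
    [0, 0, 0, 0.001, 0, 0, 0],
    [0, 0, 0, 0.002, 0, 0, 0],
    [0, 0, 0, 0.0025, 0, 0, 0],
    [0, 0, 0, 0.0025, 0, 0, 0],
    [0, 0, 0, 0.0025, 0, 0, 0],
    [0, 0, 0, 0.0025, 0, 0, 0],
    [0, 0, 0, 0.0025, 0, 0, 0],
    [0, 0, 0, 0.0025, 0, 0, 0]
  ]
}}

```text
clock: 14.9
position: [0.4871, 0.253, 0.1699]
ee_rot: [0.998, 0.066, -0.001, 0.0]
ft_force: [-0.5, -0.1, 3.9]
grip_width: 0.154
```

```bash
python3 - <<'E'
from h import *
F=[]
for i in range(6):
    F.append(monitor.get_obs()['ft_force']);o,p,d=snap('wrist','w11.png')
print(np.mean(F,0),o['grip_width']);plan([.4874,.2523,.17],7.6);slot(o,d)
_,p,d=snap('top')
for t in ['amber_bottle','beaker','wash_bottle']: print(t,[(a,b.tolist()) for a,b in find('top',t)])
E
```

```text
[0.09521814 0.25209558 3.38751597] 0.15542432677434398
t 15.2 pos [0.487  0.253  0.1699] shift [ 0.0003  0.0008 -0.0001] rot [ 0.01  0.09 -0.03] F [-0.27  0.05  3.24] q7 -0.4
blade z-tcp -0.135 8 x mid -0.0005 w 0.0188 y [-0.0341 -0.0275]
blade z-tcp -0.129 8 x mid -0.0004 w 0.0148 y [-0.0341 -0.0123]
blade z-tcp -0.123 16 x mid 0.0005 w 0.0163 y [-0.0341 -0.0122]
blade z-tcp -0.117 19 x mid 0.0005 w 0.0159 y [-0.0341 -0.0121]
blade z-tcp -0.111 28 x mid 0.0000 w 0.0163 y [-0.0341 -0.0123]
blade z-tcp -0.105 28 x mid 0.0004 w 0.0168 y [-0.0341 -0.0121]
blade z-tcp -0.099 34 x mid 0.0004 w 0.0164 y [-0.034  -0.0088]
blade z-tcp -0.093 50 x mid 0.0004 w 0.0161 y [-0.0341 -0.0097]
blade z-tcp -0.087 32 x mid -0.0000 w 0.0165 y [-0.034  -0.0119]
blade z-tcp -0.081 28 x mid 0.0000 w 0.0175 y [-0.034  -0.0122]
blade z-tcp -0.075 365 x mid 0.0004 w 0.0192 y [-0.0341  0.0094]
blade z-tcp -0.069 205 x mid -0.0000 w 0.0200 y [-0.0341  0.0097]
blade z-tcp -0.057 26 x mid 0.0002 w 0.0125 y [-0.0187 -0.0166]
blade z-tcp -0.051 49 x mid 0.0002 w 0.0123 y [-0.0186 -0.0176]
side 1 752 552 edge 5.36 slope 0.64 yaw -0.34
side -1 796 609 edge -4.47 slope -0.7 yaw -0.53
amber_bottle [(0.96, [0.7596, -0.0329, 0.0949])]
beaker [(0.71, [0.426, -0.0212, 0.0136])]
wash_bottle [(0.8, [0.7333, 0.1042, 0.0863])]
```

```bash
python3 -c "
from h import *
print(ticket.hand_in())"
```

```text
the job is handed in; nothing more can be done
None
```

I took the black-handled gauge off its hook and slid its blade upright into the slot. I handed the job in at about 15 s of the 48 s, with the gripper still holding the gauge. No verdict is reported.

**Last checks before handing in:**
- **Plates:** the slot measured 9.8 mm wide, against about 6 mm at rest, so each plate is pushed back about 1.9 mm. My rest-width readings ranged from 5.6 to 6.5 mm, so that figure is good to about 0.3 mm.
- **Centring:** the blade's centre (0.4 mm in the tool frame) and the slot's centre (0.45 mm) agree closely, and the sideways force was about zero.
- **Drag:** the upward force averaged 3.4 N with the arm at rest. Adding roughly 1.2 N for the gauge's weight, that is about 4.6 N and fits 2 mm of push-back.
- **Upright:** the tool was tilted about 0.1 degrees.
- **Depth:** from the grip geometry, the tip should be about 55 mm below the slot's edge and above the deck. I did not measure the tip directly.
- **Bystanders:** the two bottles and the beaker showed up within about 4 mm of where they started, which is within the camera's error.

**Disagreement:** the top and wrist cameras differed by 2–4 mm on where things stood. I used the wrist camera, because it sees the blade and the slot in one picture.

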